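# Slide a milling blank into its cell and clip it in

### The arm

A 6-joint arm with a two-finger parallel gripper is mounted at the origin on the work surface. World frame = base frame: x ahead of the robot, y to its left, z up, the work surface at z = 0. Lengths are in mm, angles in rad, forces in N, time in s.
With the tool pointing down it reaches from about 325 to 775 mm from the base axis. Payload 9.3 kg.
Tool frame: the origin (TCP) lies at the very end of the fingers, on their centre line; the grasp point (between the pads) lies 19 mm behind it; z points along the fingers, y is the direction in which the jaws open and shut (so a half turn about z gives the same grasp; the last joint's range is limited). The gripper opens to 85 mm and grips with 20 to 120 N. Pads are 22 mm wide; open, the fingers measure 114 mm over their backs; the gripper's body (76 mm by 85 mm) begins 54 mm behind the grasp point. The pads swing forward as they close: fully open they stand 13 mm farther back than shut.
Start: joints at [0.953, 0.259, 0.021, 1.334, 0, 1.418], TCP at [246.535, 491.647, 231.279] pointing down, gripper open.
Joint ranges: [-3.04, 3.04], [-0.91, 1.82], [-1.04, 1.36], [-1.92, 1.95], [-1.52, 1.45], [-3.14, 3.14]. Speed limits (rad/s): [2.22, 2.22, 2.79, 3.14, 3.14, 3.14].

### API

Orientations are given as a 3x3 rotation matrix whose columns are the frame's x, y, z axes.
In Python, from rig import arm gives the robot as it stands.
- The arm moves only by the tool step_arm, never from a script. Its argument "series" is a list of rows, each a list of 3 entries, a list of its own where there are three numbers: the shift along the tool's x, y, z in m, then the turn, a rotation vector about the tool's x, y, z in degrees, then the opening, from 0 (shut) to 1 (fully open). A call has 1 to 8 rows; each row shifts and turns the pose as measured when the row begins, along the tool's axes as they then stand; what a row does not reach is not made up. A row lasts 1/8 s, in which the tool goes at most 62.5 mm and 10.7 degrees, less where a joint would pass 70% of its speed; a pose out of reach is approached as far as the arm can. A call is refused whole if a number of a shift passes 0.0625 or a number of a turn 10.7, either way. A call with a gripper value outside its range is refused whole. The fingers move at their own pace and stop on an object; "newtons" is the grip in N (left out, the last holds). Time passes only in rows, so rows that do not move let the fingers close. It gives the time, the measured TCP pose, the force and the opening at its end, in the units of the state.
- arm.sense(): the state, without advancing time (a new reading comes with each control period).
- arm.snapshot(name): name is "scene" or "top" or "wrist"; returns the picture (384x512x3 uint8, red, green, blue); there is no depth.
- arm.camera_params(name): a dict with "fx", "fy", "cx", "cy" (pixels), "k1" (the pictures are not rectified: a ray, as slopes to the right and down, at radius r is drawn at 1 + k1 r^2 times it, then the intrinsics apply), "cam_to_world" (4x4, takes a point from camera to world coordinates). Camera axes: x right, y down, z forward; pixel columns grow to the right and rows downward; lengths in mm; the calibration is good to about 2 mm. A picture is of the moment at which its call begins: read the wrist's pose just before it. camera_params takes no time and is no camera call; for the wrist camera it gives the pose at the moment of the call.
- arm.close_job(): hands the job in, once; it reports no verdict.
The state is a dict: "time_s": time; "joint_pos": joint angles; "qvel": joint speeds; "effort": joint torques, N m; "ee_pos": TCP position; "eef_rot": TCP orientation; "contact_force": force on the tool from outside, world axes, zero at the start; "wrist_torque": the same for the moment, N m; "finger_gap": finger opening in mm.
Only numpy, scipy, OpenCV 4.12 (cv2) and the standard library are available. Lean on these libraries where they do the work, as an engineer would, in place of code of your own. Each camera call takes 0.05 s, during which the arm holds its last target.

### The job

Load the ivory milling blank: it is brittle, so keep it low on the plate and gently push it across the deck with the fingertips, without picking it up, until it drops over the edge of the round cell and lies flat at the bottom. Then push the orange post so that the retaining clip swings fully closed over the blank, and take the hand away. Leave the bottle, the jaw model and the green pot undisturbed.

Things in the scene. Friction and masses are not known exactly. Their poses are not given: they have to be found in the camera images.
- loading_plate: fixed grey plate, 24 mm high, with a round flat-bottomed cell 101 mm wide, 10 mm deep. Origin on the table under the cell's centre. In its frame it spans x -172 to +92 mm, y -70 to +70 mm; z up, top (the deck) at 24 mm. The blank starts on the deck on the cell's -x side. The deck has no side walls: the blank can slide off.
- cell (a point): centre of the cell's flat floor, 14 mm above the table and 10 mm below the deck; axes as the plate's
- blank: ivory milling blank, a plain disc 98 mm in diameter, 14 mm thick, about 0.32 kg, loose and flat on the deck (it may jut out over the cell); origin at the centre of its underside, z up. Seated, its top stands 4 mm above the deck, with 1.5 mm of play all round.
- clip (a joint): angle of the retaining clip, rad: 0 = closed against its stop, over the blank; 2.0 = wide open; starts at 1.2 to 1.9. Its upright pivot is at x +70, y 0 mm in the plate's frame (steel boss 18 mm wide, 15 mm high above the deck). At angle q it points from the pivot along (-cos q, +sin q) in the plate's x, y. It stays where it is left; about 1 N at the post moves it.
- clip_post (a point): centre of the top of the orange post on the clip: upright, 16 mm in diameter, 36 mm from the pivot, top 41.5 mm above the deck, 30 mm tall. It stands on the clip's aluminium bar, which is 16 mm wide, reaches 45 mm from the pivot and lies 6.5 to 11.5 mm above the deck.
- drink: closed clear plastic water bottle with blue label, 62 mm in diameter, 170 mm high, standing on the table on the plate's -y side; origin at the centre of its underside
- jaw_model: white plaster jaw model, 60 x 55 mm, 32 mm high, on the table on the plate's +y side; origin at the centre of its underside
- bur_pot: open green plastic pot, 52 mm in diameter at the rim, 50 mm high, on the table on the plate's -y side; origin at the centre of its underside
There are look-alikes about, which are no part of the job. There is more than one size of the blank; the job needs the middle-sized.

How it is judged (in metres and radians):
On the way, in this order (a step that is already met when the one before it is completed fails the run):
1. the blank lies flat on the floor of the cell while the clip is still open (horizontal distance between blank and cell below 0.004 m and z of blank in the frame of cell below 0.002 m and angle between blank's own z axis and vertical below 0.03 rad), for 0.2 s.
2. the clip is swung closed over the seated blank (all of step 1 and value of joint clip below 0.1 rad), for 0.2 s.
At the end, for the whole second after the job is handed in: the blank lies at rest flat (within 0.03 rad) on the cell's floor (within 2 mm), within 4 mm of its centre, and the clip is closed to within 0.1 rad (all of step 2 and linear speed of blank below 0.01 m/s); the robot touches nothing.
It fails at once if the blank is lifted off the deck (its centre more than 8 mm above the deck's level) (z of blank in the frame of cell above 0.018 m).
It fails at once if the blank is tipped up steeply (over 0.4 rad) (angle between blank's own z axis and vertical above 0.4 rad).
It fails at once if the blank falls off the deck (z of blank in the frame of cell below -0.005 m).
It fails at once if the brittle blank is pushed or pressed with more than 40 N (contact force between the fingers and blank above 40 N).
It fails at once if the bottle, jaw model or green pot is moved more than 20 mm or tipped (distance of any of drink, jaw_model, bur_pot from where it was at the start of the episode above 0.02 m or angle between any of drink, jaw_model, bur_pot's own z axis and vertical above 0.3 rad).
It also fails if it takes over 64 s, if anything falls off the work surface, if the arm or the gripper's body presses on something with over 40 N, if the wrist force passes 120 N, or if a joint passes its speed limit or range.

## Working session

There is one attempt and no reset: what is moved stays moved. The work goes in short steps, Python scripts to look and compute and a tool call to move; the robot and the scene stay as the last step left them, time stands still between calls to the robot, and variables do not carry over. Pictures are saved under pics/ and viewed, and the job is handed in when it is done.

Besides the shell and the picture viewer there is one more tool, called after "Request:" in YAML: its name, and indented under it one key for each argument. step_arm: Moves the arm, as the interface text tells. Its arguments: {"type":"object","properties":{"series":{"type":"array"},"newtons":{"type":"number"}},"required":["series"]}

```bash
mkdir -p pics; ls; python3 - <<'E'
from rig import arm
import cv2
print(arm.sense())
for n in ("scene","top","wrist"):
    p=arm.camera_params(n); print(n,p)
    cv2.imwrite(f"pics/{n}0.png",arm.snapshot(n)[:,:,::-1])
E
```

```text
pics
{'time_s': 0.0, 'joint_pos': array([ 9.53424552e-01,  2.59179513e-01,  2.07827842e-02,  1.33366788e+00,
       -2.36118144e-05,  1.41820972e+00]), 'qvel': array([ 1.02470627e-03, -2.47481641e-04,  1.00074718e-03,  3.75831214e-05,
       -2.10208038e-03,  1.30006361e-03]), 'effort': array([-9.79740798e-04, -5.55643630e+01,  3.44530535e+01,  1.36321021e-02,
       -1.26006144e-04, -1.57933664e-05]), 'ee_pos': array([246.37825772, 491.43797939, 230.68131411]), 'eef_rot': array([[-8.93917826e-01,  4.48230307e-01, -7.14947674e-04],
       [ 4.48230845e-01,  8.93917228e-01, -1.04782913e-03],
       [ 1.69435269e-04, -1.25713474e-03, -9.99999195e-01]]), 'contact_force': array([-0.40892337,  0.20117979, -0.00938997]), 'wrist_torque': array([-0.01687297,  0.02822686,  0.02423716]), 'finger_gap': 85.2690163495626}
scene {'fx': 443.0839392821319, 'fy': 443.0839392821319, 'cx': 255.1894194219435, 'cy': 194.67458217559212, 'k1': -0.13099590104669298, 'cam_to_world': array([[-1.69779395e-01,  5.51634210e-01, -8.16623937e-01,
         1.50882275e+03],
       [ 9.85452784e-01,  8.86420119e-02, 
[... 504 characters left out ...]
57e-04,
         2.98530680e+01],
       [ 3.30139015e-03, -1.00661350e-01, -9.94915269e-01,
         7.08343075e+02],
       [ 0.00000000e+00,  0.00000000e+00,  0.00000000e+00,
         1.00000000e+00]])}
wrist {'fx': 301.9146527273307, 'fy': 301.9146527273307, 'cx': 258.56339595876625, 'cy': 191.90458330198447, 'k1': 0.018519639141457236, 'cam_to_world': array([[ 4.47519799e-01,  8.51814716e-01,  2.72282425e-01,
         1.76984119e+02],
       [ 8.94273956e-01, -4.26153979e-01, -1.36626780e-01,
         5.26285253e+02],
       [-3.46462816e-04,  3.04638271e-01, -9.52468059e-01,
         3.74527380e+02],
       [ 0.00000000e+00,  0.00000000e+00,  0.00000000e+00,
         1.00000000e+00]])}
```

View pics/scene0.png

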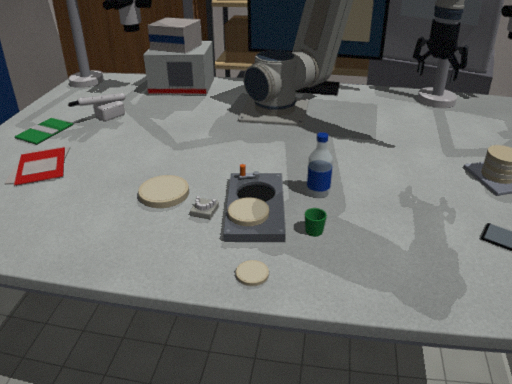

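View pics/top0.png

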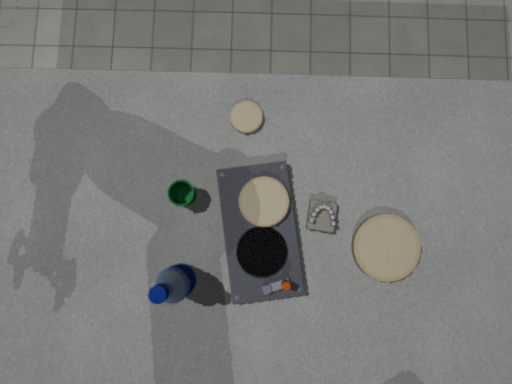

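View pics/wrist0.png

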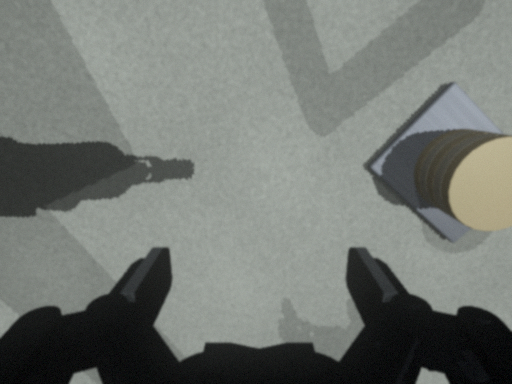

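The top view shows these candidates for the blank:
- (264,201): disc on the plate
- (247,116): small disc on the table
- (387,247): large disc on the table
- The stack seen at the right of the scene view (500,160)

By the description it is the disc on the plate, since it is middle-sized and overlaps the deck next to the cell. Next I check it in a crop and measure.

```bash
cat > h.py <<'E'
import numpy as np, cv2
def ray(P,u,v):
    K=np.array([[P['fx'],0,P['cx']],[0,P['fy'],P['cy']],[0,0,1.]])
    n=cv2.undistortPoints(np.array([[[u,v]]],float),K,np.array([P['k1'],0,0,0.]))[0,0]
    M=P['cam_to_world']; return M[:3,3], M[:3,:3]@np.array([n[0],n[1],1.])
def onz(P,u,v,z):
    o,d=ray(P,u,v); return o+d*(z-o[2])/d[2]
def tri(P1,a,P2,b):
    o1,d1=ray(P1,*a);o2,d2=ray(P2,*b)
    s=np.linalg.lstsq(np.c_[d1,-d2],o2-o1,rcond=None)[0]
    p,q=o1+s[0]*d1,o2+s[1]*d2
    return (p+q)/2,np.linalg.norm(p-q)
def proj(P,X):
    M=P['cam_to_world'];c=M[:3,:3].T@(np.array(X)-M[:3,3])
    a,b=c[0]/c[2],c[1]/c[2];f=1+P['k1']*(a*a+b*b)
    return P['fx']*a*f+P['cx'],P['fy']*b*f+P['cy']
def circ(P,cnt,z):
    pts=np.array([onz(P,u,v,z)[:2] for u,v in cnt.reshape(-1,2)])
    A=np.c_[2*pts,np.ones(len(pts))];s=np.linalg.lstsq(A,(pts**2).sum(1),rcond=None)[0]
    r=np.sqrt(s[2]+s[0]**2+s[1]**2);return s[:2],r,np.abs(np.hypot(*(pts-s[:2]).T)-r).max()
E
python3 - <<'E'
import cv2
a=cv2.imread('pics/top0.png')[150:320,150:350]; b=cv2.imread('pics/scene0.png')[130:260,180:350]
cv2.imwrite('pics/ct.png',cv2.resize(a,None,fx=3.5,fy=3.5,interpolation=cv2.INTER_CUBIC))
cv2.imwrite('pics/cs.png',cv2.resize(b,None,fx=4.5,fy=4.5,interpolation=cv2.INTER_CUBIC))
E
```

```text
(no output)
```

View pics/ct.png

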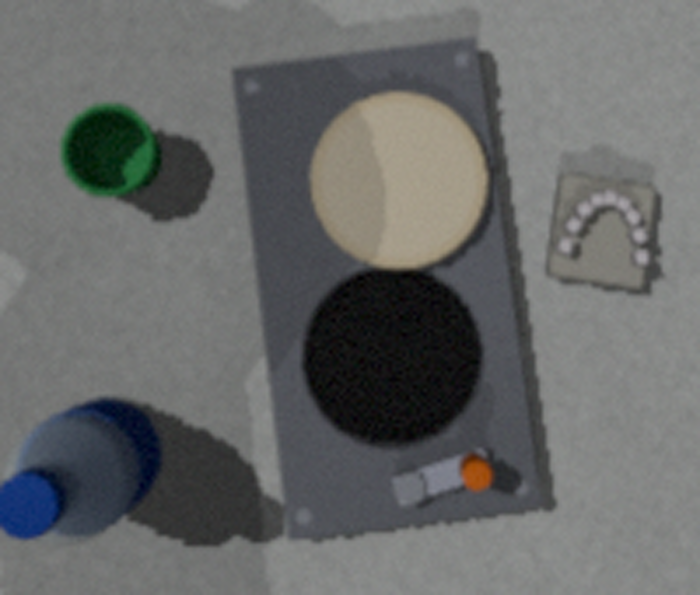

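View pics/cs.png

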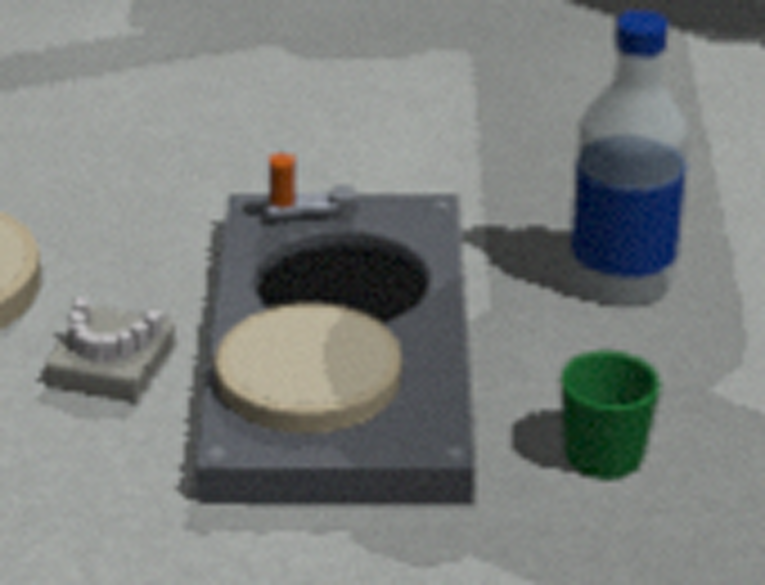

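```bash
cat > meas.py <<'E'
from h import *
def masks(im):
    hsv=cv2.cvtColor(im,cv2.COLOR_BGR2HSV)
    return hsv
def big(m,n=1):
    c,_=cv2.findContours(m,cv2.RETR_EXTERNAL,cv2.CHAIN_APPROX_NONE)
    return sorted(c,key=cv2.contourArea)[::-1][:n]
E
python3 - <<'E'
from meas import *
from rig import arm
T=arm.camera_params('top');S=arm.camera_params('scene')
t=cv2.imread('pics/top0.png');s=cv2.imread('pics/scene0.png')
def ivory(im): 
    f=im.astype(int); return ((f[:,:,2]-f[:,:,0]>18)&(f[:,:,2]>90)&(f[:,:,1]-f[:,:,0]>10)).astype(np.uint8)*255
it=ivory(t)
for c in big(it,4): 
    m=cv2.moments(c); print('iv',m['m10']/m['m00'],m['m01']/m['m00'],cv2.contourArea(c),circ(T,c,38),circ(T,c,14))
# black cell
f=t.max(2); m=np.zeros_like(f);m[220:285,230:295]=(f[220:285,230:295]<35)*255
c=big(m)[0];print('cell',circ(T,c,24))
# corners
ct=[(234,69),(474,39),(553,508),(289,538)]
cn=[onz(T,150+u/3.5,150+v/3.5,24) for u,v in ct]
print(np.round(cn,1));print([np.linalg.norm(cn[i]-cn[(i+1)%4]).round(1) for i in range(4)])
# scene: deck corners front-left etc.
cs=[(473,468),(197,468),(228,195),(458,195)]
sn=[(180+u/4.5,130+v/4.5) for u,v in cs]
for i in range(4): print('tri corner',tri(T,(150+ct[i][0]/3.5,150+ct[i][1]/3.5),S,sn[i]))
def orange(im):
    h=cv2.cvtColor(im,cv2.COLOR_BGR2HSV);return ((h[:,:,0]<15)&(h[:,:,1]>180)&(h[:,:,2]>90)).astype(np.uint8)*255
mo=orange(t);mo[:250]=0;co=big(mo)[0];(u,v),r=cv2.minEnclosingCircle(co);print('post px top',u,v,r)
ms=orange(s);ms[:150]=0;ms[190:]=0;b=cv2.boundingRect(big(ms)[0]);print('scene post',b)
print(tri(T,(u,v),S,(b[0]+b[2]/2,b[1]+1.5)))
print('boss',onz(T,150+409/3.5,150+489/3.5,39))
# blank height: top centre top-view vs scene ellipse
ci=[c for c in big(ivory(s),8) if 225<cv2.boundingRect(c)[0]<235]
for c in ci: print('scene blank',cv2.boundingRect(c))
# obstacles
print('pot',onz(T,150+110/3.5,150+150/3.5,50),'bottle cap',onz(T,150+31/3.5,150+503/3.5,170),'jaw',onz(T,150+603/3.5,150+230/3.5,30))
E
```

```text
iv 386.29010174895666 247.3377877807474 3554.5 (array([ 591.60382735, -208.8651477 ]), np.float64(63.996894466394856), np.float64(2.2719725433169415)) (array([ 590.53422041, -217.4118716 ]), np.float64(66.28814729647713), np.float64(2.3533149828403594))
iv 263.61485139935877 201.1509401265055 1923.5 (array([673.83133202,  27.30597025]), np.float64(47.76728528124481), np.float64(1.3369370864746344)) (array([675.70568047,  27.21477763]), np.float64(49.47747651002389), np.float64(1.384802860395098))
iv 245.9328342690788 116.35225618631732 801.5 (array([840.74640755,  66.36845835]), np.float64(32.03567580631307), np.float64(1.2308875430387474)) (array([848.59674347,  67.6758029 ]), np.float64(33.18263509966501), np.float64(1.2749564715533452))
iv 285.8165137614679 285.1345565749235 54.5 (array([516.0359949 , -18.37767146]), np.float64(7.87546050955784), np.float64(1.2837226663599886)) (array([512.26086589, -20.10445553]), np.float64(8.157422178633151), np.float64(1.329683227703919))
cell (array([577.1319514,  28.8201194]), np.float64(47.28522929590815), np.float64(2.4574698448615706))
[[
[... 239 characters left out ...]
4856057342614))
tri corner (array([755.77274878, -13.17977097,  21.33287518]), np.float64(2.4235000726743605))
tri corner (array([494.63578155, -58.18322113,  20.75373301]), np.float64(9.232821387010643))
tri corner (array([475.75684107,  83.63794289,  22.37524158]), np.float64(3.5937994365157384))
post px top 285.7727355957031 284.8409118652344 4.2303571701049805
scene post (15, 150, 49, 35)
(array([ 704.43430324, -173.95372334,  270.21375251]), np.float64(458.4203603178622))
boss [506.85594985  17.10227563  39.        ]
scene blank (228, 197, 41, 29)
pot [684.39446941 183.55549946  50.        ] bottle cap [519.24388655 182.35863376 170.        ] jaw [648.5983672  -87.42071397  30.        ]
```

The blank measures 48 mm radius, so it is the middle size and I'm pushing the disc on the plate at top (264,201). I move the wrist camera over it for a closer measurement.

```bash
cat > plan.py <<'E'
from h import *
from scipy.spatial.transform import Rotation as Ro
def plan(s,pos,azx=None,n=None,az_first=False):
    """rows to reach TCP pos with tool z down and tool x at azimuth azx (deg)"""
    p=s['ee_pos'].copy();R=s['eef_rot'].copy()
    if azx is None: azx=np.degrees(np.arctan2(R[1,0],R[0,0]))
    a=np.radians(azx);x=np.array([np.cos(a),np.sin(a),0]);z=np.array([0,0,-1.])
    G=np.c_[x,np.cross(z,x),z]
    rv=Ro.from_matrix(R.T@G).as_rotvec(degrees=True);d=np.array(pos)-p
    k=n or int(max(np.ceil(np.abs(R.T@d).max()/60),np.ceil(np.linalg.norm(rv)/10.5),np.ceil(np.linalg.norm(d)/60),1))
    for i in range(k):
        sh=R.T@(d/k)/1000
        print([list(sh.round(4).tolist()),list((rv/k).round(2).tolist())])
        R=R@Ro.from_rotvec(rv/k,degrees=True).as_matrix()
E
python3 - <<'E'
from plan import *
from rig import arm
plan(arm.sense(),[650,40,200],189.6)
E
```

```text
[[-0.0512, -0.0202, 0.0028], [-0.0, -0.0, -3.29]]
[[-0.0499, -0.0231, 0.0028], [-0.0, -0.0, -3.29]]
[[-0.0485, -0.026, 0.0028], [-0.0, -0.0, -3.29]]
[[-0.047, -0.0287, 0.0028], [-0.0, -0.0, -3.29]]
[[-0.0452, -0.0314, 0.0028], [-0.0, -0.0, -3.29]]
[[-0.0434, -0.0339, 0.0028], [-0.0, -0.0, -3.29]]
[[-0.0413, -0.0364, 0.0028], [-0.0, -0.0, -3.29]]
[[-0.0392, -0.0387, 0.0028], [-0.0, -0.0, -3.29]]
[[-0.0369, -0.0409, 0.0028], [-0.0, -0.0, -3.29]]
[[-0.0345, -0.0429, 0.0028], [-0.0, -0.0, -3.29]]
[[-0.032, -0.0448, 0.0028], [-0.0, -0.0, -3.29]]
```

Request:
step_arm:
  series:
    - [[-0.051, -0.02, 0.002], [0, 0, -3.3], 0.7]
    - [[-0.05, -0.023, 0.002], [0, 0, -3.3], 0.7]
    - [[-0.0485, -0.026, 0.002], [0, 0, -3.3], 0.7]
    - [[-0.047, -0.029, 0.002], [0, 0, -3.3], 0.7]
    - [[-0.045, -0.031, 0.002], [0, 0, -3.3], 0.7]
    - [[-0.043, -0.034, 0.002], [0, 0, -3.3], 0.7]
    - [[-0.041, -0.036, 0.002], [0, 0, -3.3], 0.7]
    - [[-0.039, -0.039, 0.002], [0, 0, -3.3], 0.7]

```text
time_s: 1.15
ee_pos: [547.6, 159.1, 212.7]
eef_rot: [[-1.0, -0.019, -0.002], [-0.019, 1.0, -0.001], [0.002, -0.001, -1.0]]
contact_force: [0.5, 0.6, -0.6]
finger_gap: 59.8
```

```bash
python3 - <<'E'
from plan import *
from rig import arm
plan(arm.sense(),[650,40,200],189.6)
E
```

```text
[[-0.0334, -0.0403, 0.0042], [-0.02, -0.05, -2.84]]
[[-0.0313, -0.0419, 0.0042], [-0.02, -0.05, -2.84]]
[[-0.0292, -0.0434, 0.0042], [-0.02, -0.05, -2.84]]
```

Request:
step_arm:
  series:
    - [[-0.033, -0.04, 0.002], [0, 0, -2.8], 0.7]
    - [[-0.031, -0.042, 0.004], [0, 0, -2.8], 0.7]
    - [[-0.029, -0.043, 0.006], [0, 0, -2.8], 0.7]
    - [[0, 0, 0], [0, 0, 0], 0.7]

```text
time_s: 1.65
ee_pos: [653.5, 32.8, 197.5]
eef_rot: [[-0.986, -0.166, -0.005], [-0.166, 0.986, -0.001], [0.005, -0.0, -1.0]]
contact_force: [-0.1, 0.9, -0.1]
finger_gap: 59.8
```

```bash
python3 - <<'E'
from plan import *
from rig import arm
import pickle
s=arm.sense();W=arm.camera_params('wrist');im=arm.snapshot('wrist')[:,:,::-1]
print(s['ee_pos'],s['finger_gap'],np.degrees(np.arctan2(s['eef_rot'][1,0],s['eef_rot'][0,0])),W['cam_to_world'][:3,3])
cv2.imwrite('pics/w1.png',im);pickle.dump(W,open('w1.pkl','wb'))
cv2.imwrite('pics/w1x.png',cv2.resize(im,(768,576),interpolation=cv2.INTER_CUBIC))
E
```

```text
[653.52729292  32.79752955 197.4835984 ] 59.80521747315557 -170.4529162470277 [577.59131392  19.94022162 341.68049011]
```

View pics/w1x.png

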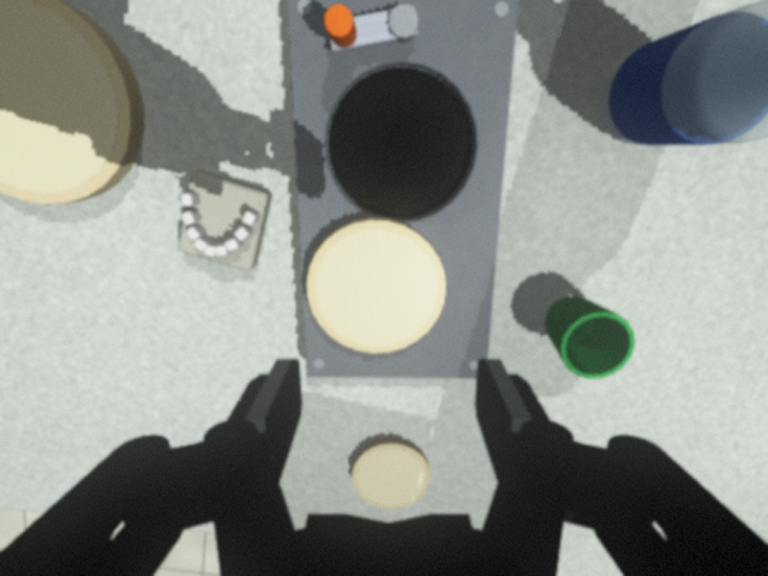

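The wrist view shows (in 1.5x pixels) the blank at (377,286), the cell at (402,142), the post top at (338,20), the boss at (403,20), the bottle at (700,85), the pot at (595,343) and the jaw at (222,225). The next script fits these.

```bash
cat > fit.py <<'E'
from meas import *
import pickle
def fitw(im,W,bl=None):
    g=cv2.GaussianBlur(im,(3,3),0).astype(int);mx=g.max(2);out={}
    dark=((mx<55)).astype(np.uint8)*255; out['dark']=dark
    iv=((g[:,:,2]-g[:,:,0]>20)&(g[:,:,2]>110)).astype(np.uint8)*255; out['iv']=iv
    h=cv2.cvtColor(g.astype(np.uint8),cv2.COLOR_BGR2HSV)
    out['or']=((h[:,:,0]<15)&(h[:,:,1]>180)&(h[:,:,2]>120)).astype(np.uint8)*255
    return out
E
python3 - <<'E'
from fit import *
from rig import arm
W=pickle.load(open('w1.pkl','rb'));im=cv2.imread('pics/w1.png')
T=arm.camera_params('top');S=arm.camera_params('scene')
o=fitw(im,W)
for c in big(o['dark'],6):
    x,y,w,h=cv2.boundingRect(c)
    if 80<w<130 and y<100: print('cell',(x,y,w,h),circ(W,cv2.convexHull(c),24))
for c in big(o['iv'],4):
    print('iv',cv2.boundingRect(c),circ(W,c,38))
c=big(o['or'])[0];print('or',cv2.boundingRect(c),cv2.minAreaRect(c))
# plate edges at z=24 by clicked points (1.5x px)
for nm,a,b in [('left',(292,60),(305,376)),('right',(517,20),(490,376)),('far',(310,377),(486,377))]:
    A=onz(W,a[0]/1.5,a[1]/1.5,24);B=onz(W,b[0]/1.5,b[1]/1.5,24);print(nm,A.round(1),B.round(1),np.degrees(np.arctan2(*(A-B)[1::-1])))
print('boss z39',onz(W,403/1.5,20/1.5,39))
t=(285.8,284.85)
print('post tri T,W',tri(T,t,W,(339/1.5,18/1.5)),tri(S,(180+282/4.5,130+157/4.5),T,t))
print('post z65.5',onz(W,339/1.5,18/1.5,65.5),onz(T,*t,65.5))
tb=(263.6,201.2);print('blank top tri',tri(T,tb,W,(377/1.5,286/1.5)),tri(S,(180+308/4.5,130+358/4.5),W,(377/1.5,286/1.5)))
print('pot',onz(W,597/1.5,344/1.5,50),tri(T,(150+110/3.5,150+150/3.5),W,(597/1.5,344/1.5)))
E
```

```text
cell (220, 45, 96, 100) (array([576.3275501 ,  28.55509321]), np.float64(47.74657828952629), np.float64(0.8422483301135202))
iv (0, 0, 88, 136) (array([ 593.61469588, -187.61604363]), np.float64(51.312566317704075), np.float64(20.062307099572525))
iv (204, 145, 94, 91) (array([673.56045788,  27.12351883]), np.float64(48.9908759927712), np.float64(0.9083432886459164))
iv (234, 294, 53, 45) (array([827.45880507,  64.07546367]), np.float64(31.424214951240202), np.float64(1.3233995522829964))
iv (216, 2, 22, 30) (array([515.43058146, -19.33837504]), np.float64(10.103837739594608), np.float64(2.91125624441891))
or (217, 4, 18, 23) ((225.5, 15.0), (22.0, 17.0), 90.0)
left [537.4 -48.4  24. ] [758.2 -15.4  24. ] -171.4962008125693
right [492.4  86.1  24. ] [734.1 127.3  24. ] -170.33086791429844
far [758.5 -11.4  24. ] [735.4 124.4  24. ] -80.3851595464918
boss z39 [507.33436829  16.97333846  39.        ]
post tri T,W (array([523.8831947 , -14.16836429,  88.7940402 ]), np.float64(1.5978474235201963)) (array([520.66527658, -15.03868738,  66.0081824 ]), np.float64(2.671293540201857))
post z65.5 [518.29474664 -16.71578274  65.5       ] [520.819942  -16.3914332  65.5      ]
blank top tri (array([673.85032381,  27.73748916,  31.34333597]), np.float64(0.8889348579433495)) (array([672.6222689 ,  28.74717361,  34.71933345]), np.float64(1.3394402994736427))
pot [684.27698754 186.20225633  50.        ] (array([683.29404645, 183.06878652,  54.47951106]), np.float64(1.7441403532075141))
```

The cell fit (576.3, 28.6) and boss minus 70 mm (576.2, 28.7) agree. The blank is at (673.6, 27.2) with r 49.0, the clip is open at about 1.2–1.3 rad, and the post top triangulates to about 66 mm. The cell fit radius is 47.7 mm against the stated 50.5 mm, which I put down to threshold shrink. The push runs along world azimuth 179.2°, with the two fingers straddling the blank from behind.

```bash
python3 - <<'E'
from plan import *
from rig import arm
s=arm.sense();plan(s,[740,27.3,120],179.2)
E
```

```text
[[-0.0427, -0.0107, 0.0388], [-0.01, -0.14, 5.19]]
[[-0.0434, -0.0068, 0.0389], [-0.01, -0.14, 5.19]]
```

Request:
step_arm:
  series:
    - [[-0.043, -0.0105, 0.036], [0, -0.15, 5.2], 0.7]
    - [[-0.043, -0.007, 0.036], [0, -0.15, 5.2], 0.7]
    - [[0, 0, 0], [0, 0, 0], 0.7]

```text
time_s: 2.08
ee_pos: [740.6, 30.2, 125.5]
eef_rot: [[-1.0, 0.019, 0.001], [0.019, 1.0, 0.001], [-0.001, 0.001, -1.0]]
contact_force: [-1.3, -0.3, -0.4]
finger_gap: 59.6
```

```bash
python3 - <<'E'
from plan import *
from rig import arm
s=arm.sense();print(s['ee_pos'],s['contact_force']);plan(s,[740,27.3,52],179.2)
E
```

```text
[740.63707989  30.17635916 125.46851666] [-1.25255253 -0.3160879  -0.445917  ]
[[0.0003, -0.0015, 0.0367], [0.02, 0.04, -0.14]]
[[0.0003, -0.0015, 0.0367], [0.02, 0.04, -0.14]]
```

Request:
step_arm:
  series:
    - [[0, -0.0015, 0.037], [0, 0, -0.1], 0.7]
    - [[0, -0.0015, 0.037], [0, 0, -0.1], 0.7]
    - [[0, 0, 0], [0, 0, 0], 0.7]

```text
time_s: 2.45
ee_pos: [739.2, 31.1, 54.0]
eef_rot: [[-1.0, 0.01, 0.004], [0.01, 1.0, 0.001], [-0.004, 0.001, -1.0]]
contact_force: [-0.9, 0.5, 1.6]
finger_gap: 59.8
```

```bash
python3 - <<'E'
from plan import *
from rig import arm
s=arm.sense();print(s['ee_pos'],s['contact_force'])
a=arm.snapshot('scene')[:,:,::-1][150:280,170:340];b=arm.snapshot('wrist')[:,:,::-1]
cv2.imwrite('pics/s2.png',cv2.resize(a,None,fx=4.5,fy=4.5,interpolation=cv2.INTER_CUBIC));cv2.imwrite('pics/w2.png',b)
E
```

```text
[739.15077689  31.07419513  53.95997869] [-0.90289888  0.5021092   1.62339897]
```

View pics/s2.png

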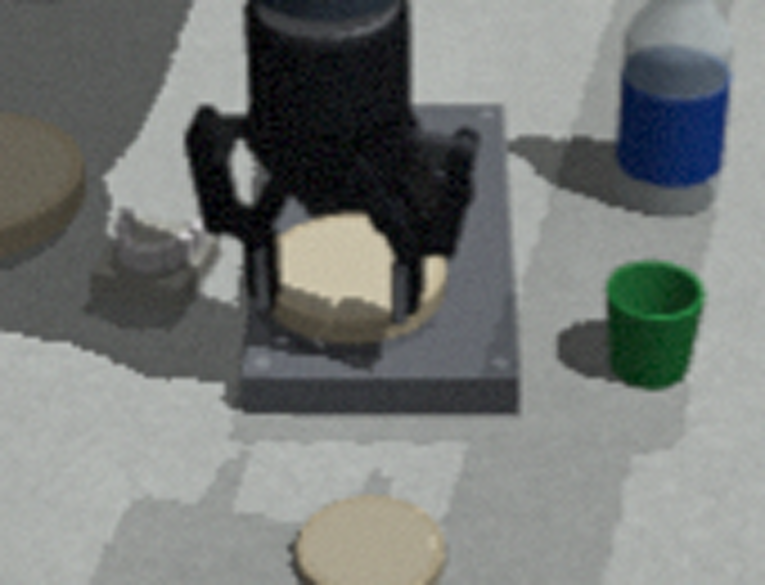

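View pics/w2.png

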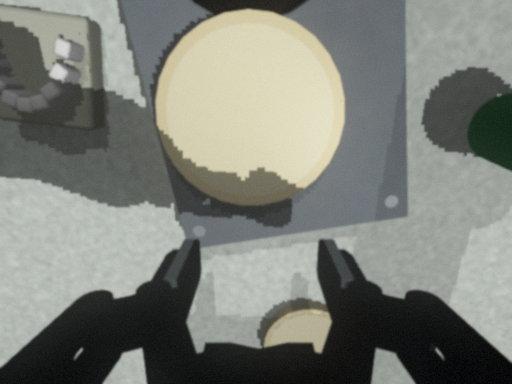

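```bash
python3 - <<'E'
from plan import *
from rig import arm
W=arm.camera_params('wrist');s=arm.sense();print(s['ee_pos'])
for z in (50,54,60): print(z,[onz(W,u,v,z).round(1)[:2].tolist() for u,v in ((198,240),(321,240),(186,290),(332,290))])
im=cv2.imread('pics/w2.png')
from fit import *
for c in big(fitw(im,W)['iv'],3): print(cv2.boundingRect(c),circ(W,cv2.convexHull(c),38))
plan(s,[739,27.3,40],179.2)
E
```

```text
[741.32765221  30.83010892  57.53027689]
50 [[739.8, -2.7], [740.5, 65.4], [772.2, -12.1], [773.1, 73.6]]
54 [[737.7, -1.8], [738.4, 64.5], [769.3, -10.9], [770.2, 72.5]]
60 [[734.6, -0.5], [735.3, 63.1], [764.9, -9.2], [765.7, 70.8]]
(155, 9, 190, 187) (array([672.72607844,  27.70079795]), np.float64(48.07206577088893), np.float64(3.1082277545821384))
(264, 308, 68, 45) (array([816.0617434 ,  57.88896541]), np.float64(21.896112514353582), np.float64(4.380234171510931))
[[0.0025, -0.0036, 0.0175], [0.03, 0.57, 0.2]]
```

Request:
step_arm:
  series:
    - [[-0.001, -0.0035, 0.01], [0, 0.5, 0.2], 0.7]
    - [[0, 0, 0.007], [0, 0, 0], 0.7]
    - [[0, 0, 0], [0, 0, 0], 0.7]
    - [[0, 0, 0], [0, 0, 0], 0.7]

```text
time_s: 3.05
ee_pos: [744.2, 27.3, 44.8]
eef_rot: [[-1.0, 0.014, 0.007], [0.014, 1.0, 0.0], [-0.007, 0.0, -1.0]]
contact_force: [-0.3, -0.7, 0.4]
finger_gap: 59.8
```

```bash
python3 - <<'E'
from plan import *
from rig import arm
s=arm.sense();print(s['ee_pos'],s['contact_force']);plan(s,[740,27.3,32],179.2)
E
```

```text
[744.17498634  27.34853546  44.77308961] [-0.25773615 -0.71469368  0.4385011 ]
[[0.0043, -0.0001, 0.0127], [0.01, 0.42, 0.01]]
```

Request:
step_arm:
  series:
    - [[0.003, 0, 0.006], [0, 0.3, 0], 0.7]
    - [[0, 0, 0.006], [0, 0.1, 0], 0.7]
    - [[0, 0, 0.002], [0, 0, 0], 0.7]

```text
time_s: 3.42
ee_pos: [741.0, 27.3, 29.9]
eef_rot: [[-1.0, 0.014, -0.0], [0.014, 1.0, 0.0], [0.0, 0.0, -1.0]]
contact_force: [-0.1, -0.1, -0.8]
finger_gap: 59.5
```

Request:
step_arm:
  series:
    - [[0, 0, 0.003], [0, 0, 0], 0.7]
    - [[0, 0, 0.0], [0, 0, 0], 0.7]

```text
time_s: 3.68
ee_pos: [740.8, 27.4, 26.3]
eef_rot: [[-1.0, 0.014, -0.001], [0.014, 1.0, 0.0], [0.001, 0.0, -1.0]]
contact_force: [0.2, 0.0, 0.0]
finger_gap: 59.6
```

Request:
step_arm:
  series:
    - [[0, 0, 0.002], [0, 0, 0], 0.7]

```text
time_s: 3.8
ee_pos: [741.0, 27.4, 24.5]
eef_rot: [[-1.0, 0.014, -0.0], [0.014, 1.0, 0.0], [0.0, 0.0, -1.0]]
contact_force: [-0.5, 0.1, -0.5]
finger_gap: 60.3
```

Request:
step_arm:
  series:
    - [[0, 0, 0.002], [0, 0, 0], 0.7]

```text
time_s: 3.92
ee_pos: [741.0, 27.4, 22.4]
eef_rot: [[-1.0, 0.014, -0.0], [0.014, 1.0, 0.0], [0.0, 0.0, -1.0]]
contact_force: [-0.3, -0.7, 0.4]
finger_gap: 59.6
```

Request:
step_arm:
  series:
    - [[0, 0, 0.002], [0, 0, 0], 0.7]

```text
time_s: 4.05
ee_pos: [741.1, 27.4, 20.3]
eef_rot: [[-1.0, 0.014, -0.0], [0.014, 1.0, 0.0], [0.0, 0.0, -1.0]]
contact_force: [0.5, -0.2, -0.0]
finger_gap: 59.8
```

```bash
python3 - <<'E'
from plan import *
from rig import arm
a=arm.snapshot('scene')[:,:,::-1][190:260,200:300];b=arm.snapshot('wrist')[:,:,::-1]
cv2.imwrite('pics/s3.png',np.hstack([cv2.resize(a,(500,350),interpolation=cv2.INTER_CUBIC),cv2.resize(b[180:330,120:400],(300,160))[:, :][0:160].repeat(1,0) if 0 else np.vstack([cv2.resize(b[180:330,120:400],(290,155)),np.zeros((195,290,3),np.uint8)])]))
E
```

```text
(no output)
```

View pics/s3.png

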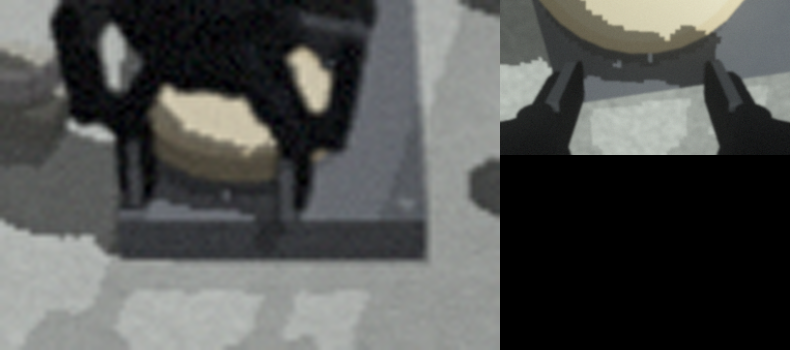

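The scene crop shows both tips at (135,208) and (297,210), just above the deck's far edge and behind the blank. I continue down until touch.

Request:
step_arm:
  series:
    - [[0, 0, 0.001], [0, 0, 0], 0.7]

```text
time_s: 4.28
ee_pos: [741.0, 27.4, 19.2]
eef_rot: [[-1.0, 0.014, -0.0], [0.014, 1.0, 0.0], [0.0, 0.0, -1.0]]
contact_force: [-0.6, -0.0, -0.2]
finger_gap: 59.5
```

Request:
step_arm:
  series:
    - [[0, 0, 0.001], [0, 0, 0], 0.7]

```text
time_s: 4.4
ee_pos: [741.0, 27.4, 19.1]
eef_rot: [[-1.0, 0.014, 0.0], [0.014, 1.0, 0.0], [-0.0, 0.0, -1.0]]
contact_force: [-3.6, 0.7, 10.5]
finger_gap: 59.6
```

Request:
step_arm:
  series:
    - [[0, 0, 0.001], [0, 0, 0], 0.7]

```text
time_s: 4.53
ee_pos: [741.0, 27.4, 19.1]
eef_rot: [[-1.0, 0.014, 0.001], [0.014, 1.0, -0.0], [-0.001, -0.0, -1.0]]
contact_force: [-3.8, 0.1, 7.2]
finger_gap: 59.7
```

Request:
step_arm:
  series:
    - [[0, 0, -0.0016], [0, 0, 0], 0.7]
    - [[0.006, 0, 0], [0, 0, 0], 0.7]
    - [[0.006, 0, 0], [0, 0, 0], 0.7]
    - [[0, 0, 0], [0, 0, 0], 0.7]

```text
time_s: 5.03
ee_pos: [728.0, 27.6, 20.7]
eef_rot: [[-1.0, 0.014, 0.001], [0.014, 1.0, -0.0], [-0.001, -0.0, -1.0]]
contact_force: [0.8, 0.1, 0.1]
finger_gap: 59.6
```

```bash
cat > look.py <<'E'
from plan import *
from fit import *
from rig import arm
import sys
n=sys.argv[1]
s=arm.sense();W=arm.camera_params('wrist');b=arm.snapshot('wrist')[:,:,::-1].copy()
print(s['time_s'],s['ee_pos'].round(1),s['contact_force'].round(1))
cv2.imwrite(f'pics/{n}.png',b)
for c in big(fitw(b,W)['iv'],2): print(cv2.boundingRect(c),circ(W,cv2.convexHull(c),38))
E
python3 look.py w4
```

```text
5.025 [728.   27.6  20.7] [0.8 0.1 0.1]
(139, 22, 235, 219) (array([670.31788077,  28.62791777]), np.float64(46.96693456405941), np.float64(8.197614558126652))
(276, 243, 9, 12) (array([718.51425466,  37.41620052]), np.float64(2.8437766782209515), np.float64(0.36545941441595176))
```

View pics/w4.png

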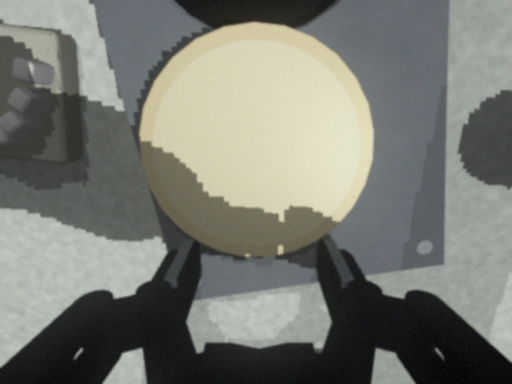

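The blank is centred at (257,138) between the fingertips at (192,245) and (325,245), close to contact. I push slowly.

Request:
step_arm:
  series:
    - [[0.006, 0, 0], [0, 0, 0], 0.7]
    - [[0.006, 0, 0], [0, 0, 0], 0.7]
    - [[0.006, 0, 0], [0, 0, 0], 0.7]
    - [[0.006, 0, 0], [0, 0, 0], 0.7]
    - [[0.006, 0, 0], [0, 0, 0], 0.7]

```text
time_s: 5.7
ee_pos: [697.3, 27.9, 20.7]
eef_rot: [[-1.0, 0.014, 0.003], [0.014, 1.0, -0.0], [-0.003, -0.0, -1.0]]
contact_force: [2.7, -0.1, -0.3]
finger_gap: 59.8
```

```bash
python3 look.py w5
```

```text
5.7 [697.3  27.9  20.7] [ 2.7 -0.1 -0.3]
(144, 37, 231, 228) (array([646.66759501,  29.52086979]), np.float64(48.13695491524052), np.float64(3.1100571519326508))
(150, 166, 3, 2) (array([648.14098542, -17.44126599]), np.float64(0.4339611999890938), np.float64(0.06962541181595028))
```

View pics/w5.png

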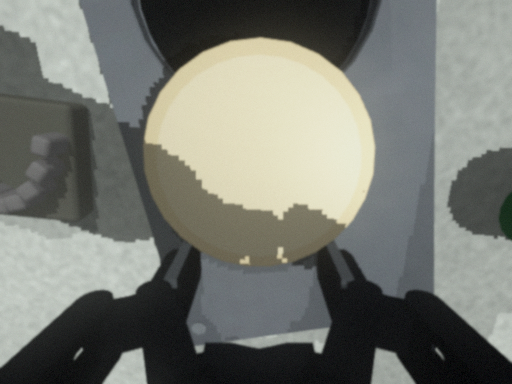

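Contact is steady at 2.7 N. The blank at (259,150) is in line with the cell mouth, which spans columns 138–380. I continue the push.

Request:
step_arm:
  series:
    - [[0.007, 0, 0], [0, 0, 0], 0.7]
    - [[0.007, 0, 0], [0, 0.1, 0], 0.7]
    - [[0.007, 0, 0], [0, 0.1, 0], 0.7]
    - [[0.007, 0, 0], [0, 0, 0], 0.7]
    - [[0.007, 0, 0], [0, 0, 0], 0.7]
    - [[0.007, 0, 0], [0, 0, 0], 0.7]
    - [[0.005, 0, 0], [0, 0, 0], 0.7]

```text
time_s: 6.62
ee_pos: [646.9, 28.7, 21.2]
eef_rot: [[-1.0, 0.014, -0.0], [0.014, 1.0, -0.0], [0.0, -0.0, -1.0]]
contact_force: [3.2, -0.1, 0.2]
finger_gap: 59.6
```

```bash
python3 look.py w6
```

```text
6.625 [646.9  28.7  21.2] [ 3.2 -0.1  0.2]
(145, 38, 229, 228) (array([597.37442319,  29.68607378]), np.float64(48.77670716525715), np.float64(1.1266891432009771))
(214, 255, 2, 1) (array([320.31159808,  12.43106939]), np.float64(320.55311755388016), np.float64(4.547473508864641e-13))
```

View pics/w6.png

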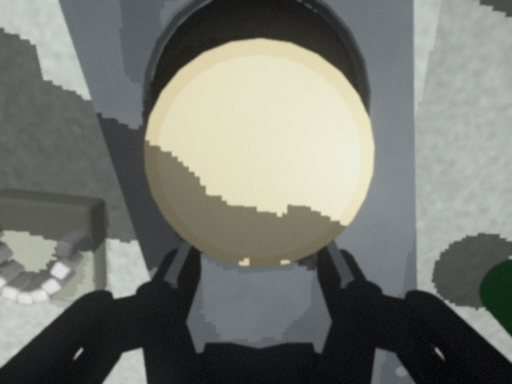

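Request:
step_arm:
  series:
    - [[0.005, -0.0008, 0.0003], [0, 0, 0], 0.7]
    - [[0.004, -0.0005, 0.0003], [0, 0, 0], 0.7]
    - [[0.003, 0, 0], [0, 0, 0], 0.7]

```text
time_s: 7.05
ee_pos: [634.8, 27.5, 21.3]
eef_rot: [[-1.0, 0.014, 0.002], [0.014, 1.0, -0.0], [-0.002, -0.0, -1.0]]
contact_force: [3.6, 0.1, 3.2]
finger_gap: 59.8
```

```bash
python3 look.py w7
```

```text
7.05 [634.8  27.5  21.3] [3.6 0.1 3.2]
(146, 39, 228, 228) (array([585.57468792,  28.54469771]), np.float64(48.62437711526814), np.float64(1.4585392595369413))
(132, 0, 18, 10) (array([524.22711965, -14.40108837]), np.float64(2.892229067112981), np.float64(1.1197941262710205))
```

View pics/w7.png

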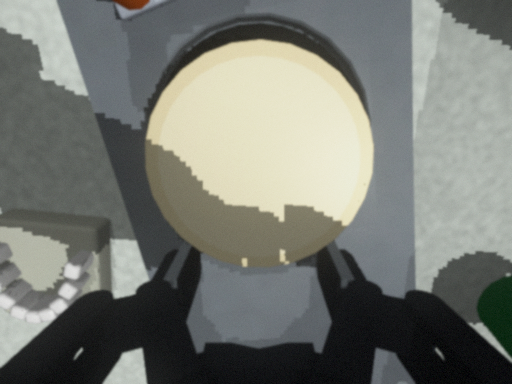

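Request:
step_arm:
  series:
    - [[0.002, 0, 0.0003], [0, 0.1, 0], 0.7]
    - [[0.002, 0, 0.0003], [0, 0, 0], 0.7]
    - [[0.002, 0, 0], [0, 0, 0], 0.7]

```text
time_s: 7.48
ee_pos: [626.5, 27.5, 19.5]
eef_rot: [[-1.0, 0.014, -0.004], [0.014, 1.0, -0.0], [0.004, -0.0, -1.0]]
contact_force: [1.1, -0.3, -0.6]
finger_gap: 59.8
```

```bash
python3 look.py w8
```

```text
7.475 [626.5  27.5  19.5] [ 1.1 -0.3 -0.6]
(148, 41, 222, 223) (array([576.70333557,  28.39933026]), np.float64(46.932286283819444), np.float64(1.2165021201577773))
(72, 0, 83, 34) (array([515.13171123, -23.00654213]), np.float64(14.171723552397888), np.float64(1.9219669427873356))
```

View pics/w8.png

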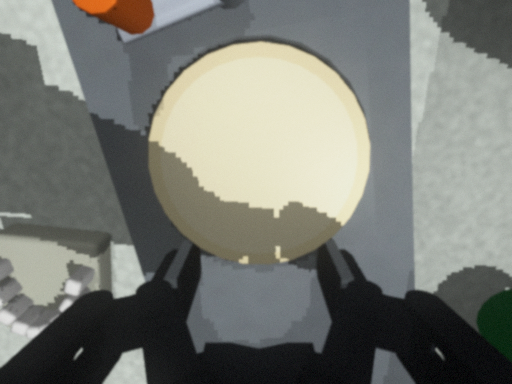

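The blank at (260,152) looks dropped in, with a thin dark gap at the far rim. The apparent radius is ambiguous, so I back off and check that it lies flat.

Request:
step_arm:
  series:
    - [[-0.01, 0, -0.001], [0, 0, 0], 0.7]
    - [[-0.015, 0, -0.005], [0, 0, 0], 0.7]
    - [[0, 0, -0.04], [0, 0, 0], 0.7]
    - [[0.0, 0, -0.06], [0, 0, 0], 0.7]
    - [[0.02, 0, -0.06], [0, 0, 0], 0.4]
    - [[0.0, 0, 0], [0, 0, 0], 0.0]
    - [[0.0, 0, 0], [0, 0, 0], 0.0]

```text
time_s: 8.4
ee_pos: [634.7, 27.6, 188.8]
eef_rot: [[-1.0, 0.014, -0.008], [0.014, 1.0, 0.001], [0.008, 0.0, -1.0]]
contact_force: [0.4, 0.3, -1.1]
finger_gap: 5.2
```

```bash
python3 look.py w9; python3 - <<'E'
import cv2
from rig import arm
a=arm.snapshot('scene')[:,:,::-1][140:250,210:300]
cv2.imwrite('pics/s9.png',cv2.resize(a,None,fx=5,fy=5,interpolation=cv2.INTER_CUBIC))
E
```

```text
8.4 [634.7  27.6 188.8] [ 0.4  0.3 -1.1]
(209, 64, 100, 104) (array([576.70145076,  28.18392494]), np.float64(47.5558854747881), np.float64(0.19716098600923715))
(0, 90, 92, 106) (array([ 601.30633797, -191.11874475]), np.float64(51.71515301028265), np.float64(14.377873452352617))
```

View pics/w9.png

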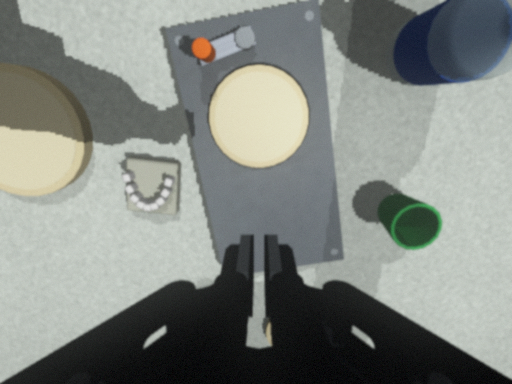

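View pics/s9.png

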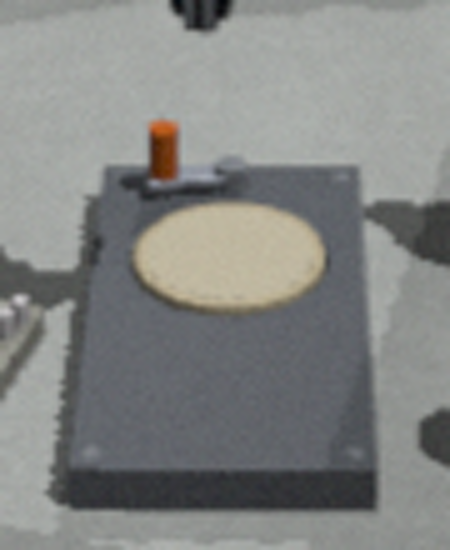

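The blank is seated and flat. It fits a clean circle (0.2 mm residual) at (576.7, 28.2), with radius 49.2 at z = 28. The clip is still open, with the post at (202,48) and the boss at (245,38). I refine post and pivot, then plan the approach behind the post.

```bash
python3 - <<'E'
from plan import *
from fit import *
from rig import arm
W=arm.camera_params('wrist');im=cv2.imread('pics/w9.png')
print('blank z28',[circ(W,cv2.convexHull(c),28) for c in big(fitw(im,W)['iv'],1)])
print('post',onz(W,202,48,65.5),'boss',onz(W,245,38,39),'bottle base edge',onz(W,395,55,0),onz(W,440,85,0))
for z in (190,200,215): print(z,[onz(W,u,v,z)[:2].round(1).tolist() for u,v in((237,240),(282,240),(225,275),(298,275))])
s=arm.sense();print(s['joint_pos'].round(2));plan(s,[495,-38,120],130)
E
```

```text
blank z28 [(array([577.13841709,  28.19779859]), np.float64(49.111708199135215), np.float64(0.20400739401038237))]
post [519.43165956 -16.36928526  65.5       ] boss [508.09694233  17.40187282  39.        ] bottle base edge [519.23593623 166.370244     0.        ] [548.5015356  216.07583157   0.        ]
190 [[628.6, 16.4], [628.9, 39.9], [649.3, 9.2], [649.9, 48.7]]
200 [[623.7, 17.3], [624.0, 39.1], [643.0, 10.6], [643.4, 47.3]]
215 [[616.3, 18.5], [616.5, 37.9], [633.4, 12.6], [633.8, 45.2]]
[-0.09  0.42  0.16  1.32 -0.   -0.07]
[[0.0276, -0.0135, 0.0139], [-0.04, -0.09, 9.84]]
[[0.0249, -0.018, 0.0139], [-0.04, -0.09, 9.84]]
[[0.0215, -0.022, 0.0138], [-0.04, -0.09, 9.84]]
[[0.0174, -0.0254, 0.0138], [-0.04, -0.09, 9.84]]
[[0.0129, -0.028, 0.0137], [-0.04, -0.09, 9.84]]
```

Request:
step_arm:
  series:
    - [[0.0275, -0.0135, 0.008], [0, -0.1, 9.8], 0]
    - [[0.025, -0.018, 0.01], [0, -0.1, 9.8], 0]
    - [[0.0215, -0.022, 0.014], [0, -0.1, 9.8], 0]
    - [[0.0175, -0.0255, 0.016], [0, -0.1, 9.8], 0]
    - [[0.013, -0.028, 0.016], [0, -0.1, 9.8], 0]
    - [[0, 0, 0], [0, 0, 0], 0]

```text
time_s: 9.25
ee_pos: [487.9, -37.7, 114.9]
eef_rot: [[-0.625, 0.781, -0.015], [0.781, 0.625, -0.0], [0.009, -0.012, -1.0]]
contact_force: [0.4, 0.3, 0.0]
finger_gap: 0.0
```

```bash
python3 - <<'E'
from plan import *
from rig import arm
s=arm.sense();print(s['ee_pos'],s['finger_gap']);plan(s,[495,-38,48],130,n=3)
E
```

```text
[487.85143301 -37.69619078 114.90587594] 0.032801542922453894
[[-0.0018, 0.0021, 0.0223], [-0.22, -0.17, -0.45]]
[[-0.0017, 0.002, 0.0223], [-0.22, -0.17, -0.45]]
[[-0.0017, 0.0019, 0.0223], [-0.22, -0.17, -0.45]]
```

Request:
step_arm:
  series:
    - [[0, 0, 0.02], [-0.2, -0.2, -0.4], 0]
    - [[0, 0, 0.02], [-0.2, -0.2, -0.4], 0]
    - [[0, 0, 0.02], [-0.2, -0.1, -0.4], 0]
    - [[0, 0, 0], [0, 0, 0], 0]

```text
time_s: 9.75
ee_pos: [489.8, -37.5, 52.0]
eef_rot: [[-0.648, 0.762, -0.002], [0.762, 0.648, 0.0], [0.002, -0.001, -1.0]]
contact_force: [-0.2, -0.3, 0.2]
finger_gap: 0.2
```

```bash
python3 - <<'E'
from plan import *
from rig import arm
s=arm.sense();print(s['ee_pos'],s['contact_force'])
cv2.imwrite('pics/w10.png',arm.snapshot('wrist')[:,:,::-1])
a=arm.snapshot('scene')[:,:,::-1][110:230,190:320]
cv2.imwrite('pics/s10.png',cv2.resize(a,None,fx=4,fy=4,interpolation=cv2.INTER_CUBIC))
plan(s,[495,-38,47],130,n=1)
E
```

```text
[489.83292953 -37.46449546  51.98994086] [-0.19139377 -0.31093586  0.23485702]
[[-0.0038, 0.0036, 0.005], [-0.08, -0.09, 0.36]]
```

View pics/w10.png

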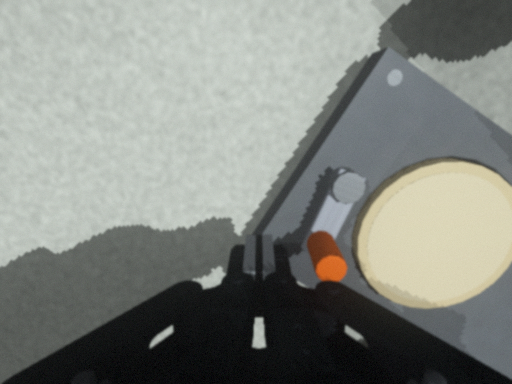

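View pics/s10.png

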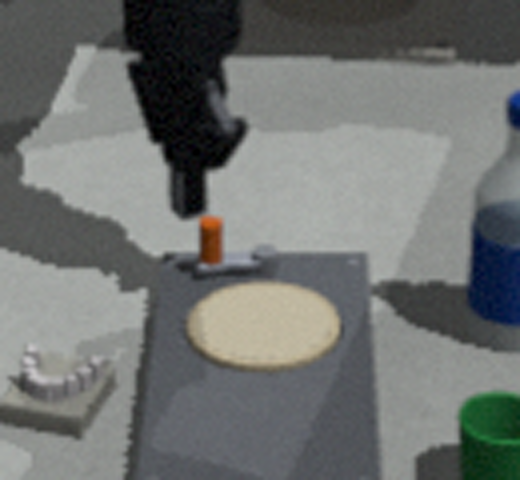

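Post base is at (318,240) and the closed fingertips at (260,240), so the post lies squarely in the tool's +y direction. I plan the arc.

```bash
cat > arc.py <<'E'
from plan import *
from rig import arm
import sys
piv=np.array([507.5,17.2]);h=float(sys.argv[1])
s=arm.sense();p=s['ee_pos'].copy();R=s['eef_rot'].copy()
print(p.round(1),s['contact_force'].round(1),'yaz',np.degrees(np.arctan2(R[1,1],R[0,1])).round(1))
for arg in sys.argv[2:]:
    a,yaz=map(float,arg.split(','))
    ar,nr=np.radians(a),np.radians(yaz)
    q=piv+36*np.array([np.cos(ar),np.sin(ar)])-(8+h)*np.array([np.cos(nr),np.sin(nr)])
    d=np.array([*q,47])-p
    x=np.array([np.cos(nr+np.pi/2),np.sin(nr+np.pi/2),0]);z=np.array([0,0,-1.]);G=np.c_[x,np.cross(z,x),z]
    print((R.T@d/1000).round(4).tolist(),Ro.from_matrix(R.T@G).as_rotvec(degrees=True).round(1).tolist(),q.round(1))
    p=np.array([*q,47]);R=G
E
python3 arc.py 12 -76,40 -70,42 -60,48 -50,55 -40,62
```

```text
[490.8 -37.7  53.5] [ 0.  -0.2  0.3] yaz 40.3
[-0.0011, 0.0123, 0.0065] [0.0, 0.0, 0.3] [500.9 -30.6]
[-0.0022, 0.0035, 0.0] [0.0, 0.0, -2.0] [504.9 -30. ]
[-0.0039, 0.0061, 0.0] [0.0, 0.0, -6.0] [512.1 -28.8]
[-0.0038, 0.0063, 0.0] [0.0, 0.0, -7.0] [519.2 -26.8]
[-0.0035, 0.0063, 0.0] [0.0, 0.0, -7.0] [525.7 -23.6]
```

Request:
step_arm:
  series:
    - [[-0.001, 0.006, 0.0035], [0, 0, 0], 0]
    - [[-0.001, 0.006, 0.003], [0, 0, 0], 0]
    - [[-0.002, 0.0035, 0], [0, 0, -2], 0]
    - [[-0.004, 0.006, 0], [0, 0, -6], 0]
    - [[-0.004, 0.006, 0], [0, 0, -7], 0]

```text
time_s: 10.48
ee_pos: [522.0, -27.5, 48.3]
eef_rot: [[-0.829, 0.559, 0.002], [0.559, 0.829, -0.002], [-0.003, -0.0, -1.0]]
contact_force: [-1.7, 0.4, 0.3]
finger_gap: -0.2
```

```bash
python3 - <<'E'
from plan import *
from rig import arm
cv2.imwrite('pics/w11.png',arm.snapshot('wrist')[:,:,::-1])
E
python3 arc.py 12 -50,55 -40,62 -30,68 -20,75 -10,82 0,90
```

```text
[522.9 -27.4  48.4] [ 0.8 -0.3  0.8] yaz 56.3
[0.0035, -0.0015, 0.0014] [0.0, 0.2, 1.3] [519.2 -26.8]
[-0.0035, 0.0063, 0.0] [0.0, 0.0, -7.0] [525.7 -23.6]
[-0.0029, 0.0063, 0.0] [0.0, 0.0, -6.0] [531.2 -19.3]
[-0.0028, 0.0064, 0.0] [0.0, 0.0, -7.0] [536.2 -14.4]
[-0.0024, 0.0064, 0.0] [0.0, 0.0, -7.0] [540.2  -8.9]
[-0.0025, 0.0065, 0.0] [0.0, 0.0, -8.0] [543.5  -2.8]
```

View pics/w11.png

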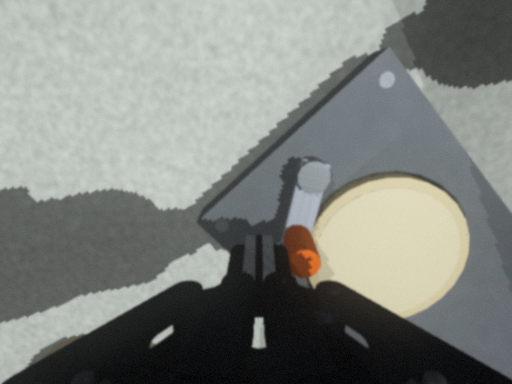

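The post at (302,250) touches the fingers and the clip has begun to turn. I continue along the arc.

Request:
step_arm:
  series:
    - [[0, 0.005, 0.001], [0, 0, -6], 0]
    - [[-0.003, 0.006, 0], [0, 0, -6], 0]
    - [[-0.003, 0.006, 0], [0, 0, -7], 0]
    - [[-0.002, 0.0055, 0], [0, 0, -6], 0]

```text
time_s: 11.02
ee_pos: [540.6, -10.3, 47.9]
eef_rot: [[-0.99, 0.141, 0.004], [0.141, 0.99, -0.003], [-0.005, -0.003, -1.0]]
contact_force: [0.7, -1.3, -0.9]
finger_gap: -0.2
```

```bash
python3 - <<'E'
from plan import *
from rig import arm
cv2.imwrite('pics/w12.png',arm.snapshot('wrist')[:,:,::-1])
E
python3 arc.py 12 -20,75  -10,82 0,90 9.6,95
```

```text
[540.9  -9.9  48. ] [ 0.9 -0.  -0.4] yaz 82.2
[0.0041, -0.0052, 0.001] [-0.1, 0.3, 7.2] [536.2 -14.4]
[-0.0024, 0.0064, 0.0] [0.0, 0.0, -7.0] [540.2  -8.9]
[-0.0025, 0.0065, 0.0] [0.0, 0.0, -8.0] [543.5  -2.8]
[-0.0012, 0.0061, 0.0] [0.0, 0.0, -5.0] [544.7   3.3]
```

View pics/w12.png

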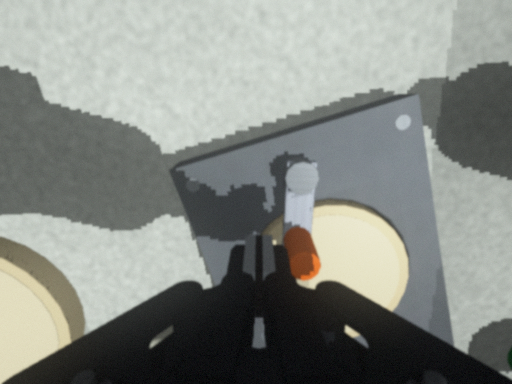

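Clip about 20° from closed; the bar is over the blank at (298,205), following nicely.

Request:
step_arm:
  series:
    - [[-0.001, 0.006, 0], [0, 0, -6], 0]
    - [[-0.001, 0.006, 0], [0, 0, -5], 0]
    - [[0, 0.002, 0], [0, 0, 0], 0]

```text
time_s: 11.45
ee_pos: [544.7, 2.0, 48.4]
eef_rot: [[-0.999, -0.054, 0.006], [-0.054, 0.999, -0.008], [-0.006, -0.008, -1.0]]
contact_force: [-1.5, -13.6, -2.2]
finger_gap: 0.1
```

```bash
python3 - <<'E'
from plan import *
from rig import arm
cv2.imwrite('pics/w13.png',arm.snapshot('wrist')[:,:,::-1])
E
python3 arc.py 12 0,90 9.6,95
```

```text
[544.7   1.8  48.4] [  0.1 -11.6  -1.4] yaz 93.0
[0.0014, -0.0046, 0.0014] [-0.5, 0.3, 3.0] [543.5  -2.8]
[-0.0012, 0.0061, 0.0] [0.0, 0.0, -5.0] [544.7   3.3]
```

View pics/w13.png

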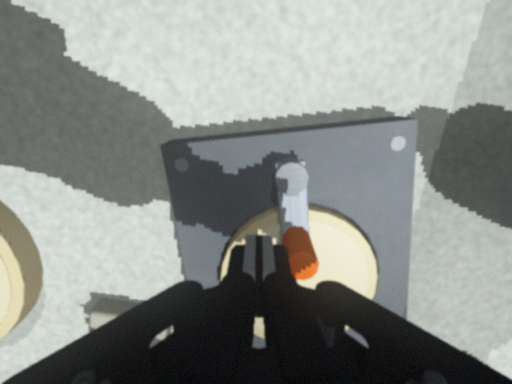

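The force rose to about 13 N, so the clip is at its stop. I back away along −y, rise and check.

Request:
step_arm:
  series:
    - [[0, -0.01, 0], [0, 0, 0], 0]
    - [[0, -0.02, -0.01], [0, 0, 0], 0]
    - [[0, 0, -0.05], [0, 0, 0], 0]
    - [[0, 0, -0.06], [0, 0, 0], 0]
    - [[-0.05, 0.0, -0.04], [0, 0, 0], 0]
    - [[-0.05, 0.02, 0], [0, 0, 0], 0]
    - [[0, 0, 0], [0, 0, 0], 0]
    - [[0, 0, 0], [0, 0, 0], 0]

```text
time_s: 12.5
ee_pos: [644.6, -10.2, 218.1]
eef_rot: [[-0.999, -0.038, 0.01], [-0.038, 0.999, -0.007], [-0.01, -0.007, -1.0]]
contact_force: [0.2, 0.1, -0.0]
finger_gap: -0.0
```

```bash
python3 look.py w14; python3 - <<'E'
from plan import *
from rig import arm
cv2.imwrite('pics/s14.png',cv2.resize(arm.snapshot('scene')[:,:,::-1][130:250,190:350],None,fx=4.5,fy=4.5,interpolation=cv2.INTER_CUBIC))
cv2.imwrite('pics/t14.png',cv2.resize(arm.snapshot('top')[:,:,::-1][150:320,150:350],None,fx=3.5,fy=3.5,interpolation=cv2.INTER_CUBIC))
from fit import *
W=arm.camera_params('wrist');im=cv2.imread('pics/w14.png')
c=big(fitw(im,W)['or'])[0];print('or',cv2.boundingRect(c))
for c in big(fitw(im,W)['iv'],2): print('z28',circ(W,cv2.convexHull(c),28))
E
```

```text
12.5 [644.6 -10.2 218.1] [ 0.2  0.1 -0. ]
(252, 55, 94, 97) (array([577.07805763,  26.97393787]), np.float64(47.62594537397918), np.float64(1.8707710031206872))
(8, 94, 130, 74) (array([ 592.49686687, -205.10333421]), np.float64(60.90512549973377), np.float64(45.09306344585134))
or (293, 60, 14, 15)
z28 (array([576.74542148,  28.3796764 ]), np.float64(49.07055014506389), np.float64(1.9294190466447034))
z28 (array([ 592.60898081, -210.72168382]), np.float64(62.75178805949749), np.float64(46.458955531638026))
```

View pics/w14.png

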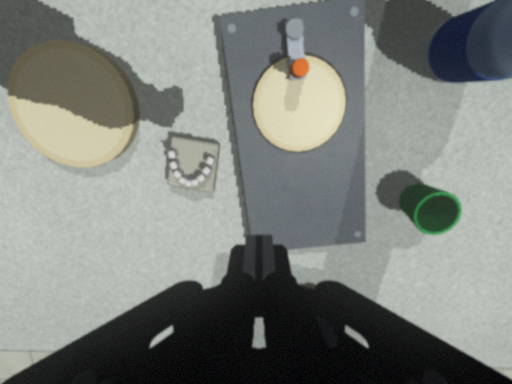

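View pics/s14.png

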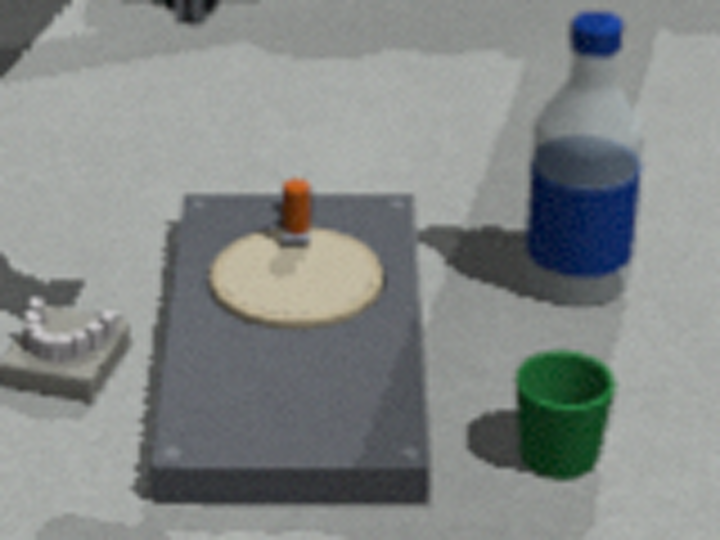

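View pics/t14.png

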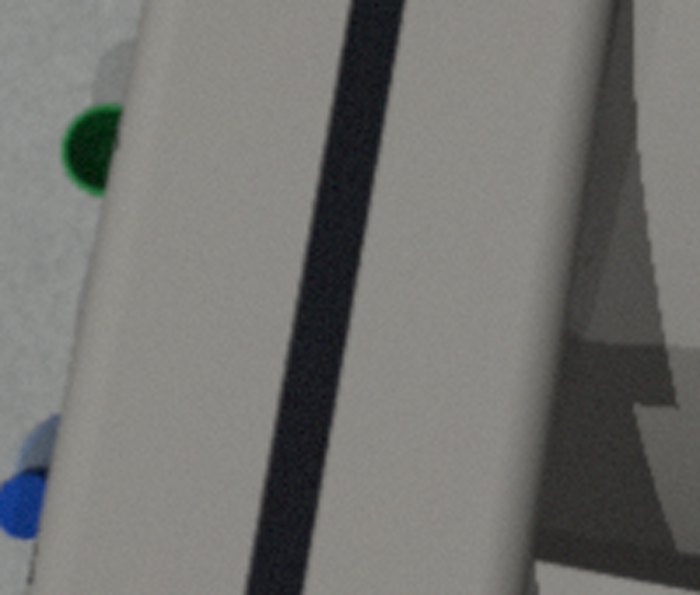

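The post (300,67) and bar lie over the blank (299,103), the bottle and pot look unmoved, and the arm is clear. Last I check the clip angle.

```bash
python3 - <<'E'
from plan import *
from rig import arm
W=arm.camera_params('wrist')
p=onz(W,300,67.5,65.5)[:2];b=onz(W,295,30,39)[:2]
# plate axis: deck left/right edges (deck z=24)
for A,B in (((216,30),(246,235)),((364,40),(364,235))):
    A=onz(W,*A,24);B=onz(W,*B,24);print('edge az',np.degrees(np.arctan2(*(B-A)[1::-1])))
print(p,b,np.linalg.norm(p-b),np.degrees(np.arctan2(*(p-b)[::-1])))
print('cell-pivot az',np.degrees(np.arctan2(28.6-17.2,576.3-507.5)))
print('pot',onz(W,436,212,50),'jaw',onz(W,193,165,30))
E
```

```text
edge az 9.027785184214546
edge az 8.5842881493014
[542.84540538  22.38901505] [508.35303563  17.98011923] 34.77300581085438 7.284181671434872
cell-pivot az 9.408295086355247
pot [682.95454133 185.11457016  50.        ] jaw [645.71269994 -84.93674987  30.        ]
```

```bash
python3 -c "
from rig import arm
print(arm.close_job())"
```

```text
the job is handed in; nothing more can be done
None
```

I pushed the blank across the deck with two open fingertips, at about 3 N, until it dropped into the cell. I then swung the clip closed by pushing the orange post with the shut fingers, backed the hand off and handed the job in at about 12.6 s. The hand-in gave no verdict.

What the last checks showed:
- **Blank:** before closing the clip it fitted a clean circle at z = 28 mm (radius 49.1 mm, residual 0.2 mm), about 1 mm from the cell's centre. After closing, the fit was within 0.5 mm of centre but looser (1.9 mm residual), because the clip hides part of the rim.
- **Clip:** it stopped firmly, with about 13 N at the post. Measured in the image it is about 0.03 rad from closed, with an error of about 0.03 rad.
- **Other objects:** the pot and jaw model measure within about 4 mm of where they started, using hand-picked pixels. I judged the bottle by eye only.
- **Hand:** clear of everything, with about 0 N on the tool.

These checks disagreed:
- The first cell-rim fit gave a radius of 47.7 mm instead of 50.5 mm. The cell's centre was confirmed separately from the clip's pivot.
- One two-view height of the post came out at 89 mm instead of 65.5 mm, because the two lines of sight were nearly parallel. The other pair of cameras gave 66 mm.
- Two-view heights of the blank's top came out at 31 to 35 mm instead of 38 mm. I set the pushing height by touching the deck with the fingertips instead.
- The final picture from the top camera was blocked by the arm, so it confirmed nothing.

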